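Pair the wireless shifting of a bicycle

ROBOT

A 6-joint arm with a two-finger parallel gripper is mounted at the origin on the work surface. World frame = base frame: x ahead of the robot, y to its left, z up, the work surface at z = 0. Lengths are in m, angles in rad, forces in N, time in s.
With the tool pointing down it reaches from about 0.35 to 0.975 m from the base axis. Payload 7.1 kg.
Tool frame: the origin (TCP) lies on the front face of the gripper's body, between the roots of the fingers; the fingertips stand 80 mm ahead of it and the grasp point (between the pads) lies 61 mm ahead of it (robot.grip_depth is the distance from the TCP to the grasp point, in m); z points along the fingers, y is the line along which they close (so a half turn about z gives the same grasp; the last joint's range is limited). The gripper opens to 88 mm and grips with 3 to 60 N. Pads are 20 mm wide; open, the fingers measure 115 mm over their backs; the gripper's body (75 mm by 178 mm) begins 61 mm behind the grasp point.
Start: joints at [-1.211, 0.423, 1.63, -0, 1.089, -0.019], TCP at [0.231, -0.581, 0.303] pointing down, gripper open.
Joint ranges: [-3, 3], [-0.9, 2.11], [0.09, 2.58], [-1.31, 4.45], [0.11, 2.69], [-2.54, 2.54]. Speed limits (rad/s): [2.39, 2.39, 3.01, 3.14, 3.14, 3.14].

INTERFACE

Orientations are given as a unit quaternion [x, y, z, w].
In Python, from station import robot gives the robot as it stands. Calls block until the motion is done:
- robot.goto(position, orientation): joint-space move of the TCP to a pose.
- robot.servo_line(position, attitude=None, v=0.15): straight line of the TCP; attitude=None keeps the orientation; v is the mean speed in m/s.
- robot.goto_joints(angles): joint-space move.
- robot.gripper_to(opening, f_grip=None): finger opening in m; f_grip is the grip in N (None keeps the last); returns when the fingers have stopped.
- robot.sleep(seconds).
- robot.ik(position, orientation): joint angles nearest the present ones, or None.
- robot.observe(): the state.
- robot.capture(name): name is "scene" or "top"; returns the picture (480x640x3 uint8, blue, green, red); there is no depth.
- robot.camera_info(name): a dict with "mtx" (3x3 intrinsics, pixels), "dist" ([k1, k2, p1, p2, k3] as OpenCV has them; the pictures are not rectified), "rvec" (rotation vector, rad) and "tvec" (3), from world to camera coordinates, as OpenCV has them. Camera axes: x right, y down, z forward; pixel columns grow to the right and rows downward; lengths in m; the calibration is good to about 2 mm. A picture is of the moment at which its call begins. camera_info takes no time and is no camera call.
A pose or a line that the arm cannot do raises robot.IKError and nothing moves.
- robot.finish_job(): hands the job in; it is judged then, once.
The state is a dict: "time_s": time; "joint_positions": joint angles; "dq": joint speeds; "tau": joint torques, N m; "position": TCP position; "ee_rot": TCP orientation; "force": force on the tool from outside, world axes, zero at the start; "ft_torque": the same for the moment, N m; "width": finger opening in m; "gripper_force": force on a finger pad.
Only numpy, scipy, OpenCV 4.12 (cv2) and the standard library are available. Lean on these libraries where they do the work, as an engineer would, in place of code of your own. Each camera call takes 0.05 s, during which the arm holds its last target. There are 200 camera calls.

TASK

Pair the bicycle's wireless shifting by pressing the green buttons gently with a fingertip, each one pushed well in and let go again: first the button on the derailleur lying on the bench to open the pairing, then the one on the left controller of the handlebar, then the one on the right controller, and last the derailleur's button again to close the pairing. Leave the derailleur lying where it is, not lifted, tipped or shoved about, and disturb nothing else on the bench.

Things in the scene. Friction and masses are not known exactly. Their poses are not given: they have to be found in the camera images.
- derailleur: Wireless rear derailleur lying loose and flat, outer side up, left or right in front of the handlebar: black motor knuckle (52 mm across, 46 mm tall) with the button on top, battery and bolt on its -x side (43 mm tall), cage with two jockey wheels on its +x side (27 mm tall); 250 x 75 mm, 0.46 kg, steady under a light press on the button. Origin on the bench under the button, z up
- derailleur_button_top (a point): The round light-green pairing button, 12 mm across, on the derailleur. The point is the centre of its top face (it moves with the button), 53 mm above the bench when not pressed. It faces straight up and stands 7 mm proud of the knuckle
- derailleur_button (a joint): Travel of the derailleur's pairing button in m: 0 = out, 0.005 = against its stop. It moves straight down against a spring, about 1 N to start it and 1.4 N more per mm (8 N at the stop), and springs back when let go. It has switched from 0.0025 (4.5 N) on; it may be pressed up to the stop, but no harder than about 25 N
- handlebar: Dark bicycle handlebar, 640 mm wide, its stem held fast in a vise bolted to the bench; only its two buttons move. Origin on the bench under the upright steerer tube; x away from the robot, y left along the bar, z up. Steerer cap at 212 mm; bar axis at x = 70, z = 185 mm, brake levers in front of it; vise anvil to x = -90 mm (113 mm tall), vise handle to x = +193 mm
- left_button_top (a point): Top centre of the round light-green pairing button, 12 mm across, on the black wireless controller on the left half of the handlebar (+y side of the stem). Moves with the button; 184 mm above the bench when out. It faces straight up, 7 mm proud of the housing (36 x 50 mm, top at 177 mm). The 22 mm bar runs 52 mm beyond it (+x in the handlebar's frame), its top at 196 mm
- left_button (a joint): Travel of the left controller's pairing button in m: 0 = out, 0.005 = against its stop. It moves straight down against a spring, about 1 N to start it and 1.4 N more per mm (8 N at the stop), and springs back when let go. It has switched from 0.0025 (4.5 N) on; it may be pressed up to the stop, but no harder than about 25 N
- right_button_top (a point): Top centre of the round light-green pairing button, 12 mm across, on the black wireless controller on the right half of the handlebar (-y side of the stem). Moves with the button; 184 mm above the bench when out. It faces straight up, 7 mm proud of the housing (36 x 50 mm, top at 177 mm). The 22 mm bar runs 52 mm beyond it (+x in the handlebar's frame), its top at 196 mm
- right_button (a joint): Travel of the right controller's pairing button in m: 0 = out, 0.005 = against its stop. It moves straight down against a spring, about 1 N to start it and 1.4 N more per mm (8 N at the stop), and springs back when let go. It has switched from 0.0025 (4.5 N) on; it may be pressed up to the stop, but no harder than about 25 N
- cassette: steel sprocket cassette lying flat, largest sprocket down, 138 mm across, 42 mm tall; origin under its centre. Bystander; it and the derailleur may swap sides
- lube_bottle: yellow chain-lube bottle with a black label and red cap, standing, 42 mm across, 125 mm tall; origin under its centre. Bystander
- grease_jar: white jar with a blue lid, standing, 68 mm across, 62 mm tall; origin under its centre. Bystander
- pedal: black platform pedal lying flat with its steel axle, about 94 x 150 x 20 mm; origin under its centre. Bystander
- screwdriver: screwdriver with a red handle lying beyond the handlebar, 210 mm long; bystander
- wrench: steel wrench lying beyond the handlebar, 190 mm long; bystander

How it is judged:
On the way, in this order (a step that is already met when the one before it is completed fails the run):
1. the derailleur's button is pressed in, the other two being out (value of joint derailleur_button above 0.0025 m and value of joint each of left_button, right_button below 0.001 m), for 0.05 s.
2. then the left controller's button is pressed in, the other two being out (value of joint left_button above 0.0025 m and value of joint each of derailleur_button, right_button below 0.001 m), for 0.05 s.
3. then the right controller's button is pressed in, the other two being out (value of joint right_button above 0.0025 m and value of joint each of derailleur_button, left_button below 0.001 m), for 0.05 s.
4. then the derailleur's button is pressed in again, the other two being out (all of step 1), for 0.05 s.
At the end, for the whole second after the job is handed in: All three buttons are out again (less than 1 mm in), the derailleur lies flat and at rest within 25 mm of where it was, and every bystander is within 20 mm of where it was (value of joint each of derailleur_button, left_button, right_button below 0.001 m and distance of derailleur from where it was at the start of the episode below 0.025 m and angle between derailleur's own z axis and vertical below 0.05 rad and linear speed of derailleur below 0.01 m/s and distance of each of cassette, lube_bottle, grease_jar, pedal, screwdriver, wrench from where it was at the start of the episode below 0.02 m); the robot touches nothing.
It fails at once if the derailleur is lifted off the bench by more than 10 mm (height (world z) of derailleur above 0.01 m).
It fails at once if the derailleur is tipped by more than about 12 degrees (angle between derailleur's own z axis and vertical above 0.2 rad).
It fails at once if the derailleur is shoved more than 25 mm from where it lay (distance of derailleur from where it was at the start of the episode above 0.025 m).
It fails at once if the robot pushes on the derailleur or the handlebar and its controllers with more than 25 N (contact force between any of derailleur, handlebar and the fingers above 25 N or contact force between any of derailleur, handlebar and the arm above 25 N).
It fails at once if a bystander is moved by more than 20 mm (distance of any of cassette, lube_bottle, grease_jar, pedal, screwdriver, wrench from where it was at the start of the episode above 0.02 m).
It also fails if it takes over 64 s, if anything falls off the work surface, if the arm or the gripper's body presses on something with over 40 N, if the wrist force passes 120 N, or if a joint passes its speed limit or range.

## Working session

There is one attempt and no reset: what is moved stays moved. The work goes in short steps, each a Python script; the robot and the scene stay as the last script left them, time stands still between calls to the robot, and variables do not carry over. Pictures are saved under pics/ and viewed, at most 10 in all, crops included, and the job is handed in when it is done.

```bash
mkdir -p pics; cat > h.py <<'E'
import numpy as np, cv2
from station import robot
def ray(cam,px):
    c=robot.camera_info(cam);K=np.array(c['mtx'],float);d=np.array(c['dist'],float)
    R=cv2.Rodrigues(np.array(c['rvec'],float))[0];t=np.array(c['tvec'],float).ravel()
    n=cv2.undistortPoints(np.array([[px]],float),K,d)[0,0]
    return -R.T@t, R.T@np.array([n[0],n[1],1])
def onz(cam,px,z):
    o,v=ray(cam,px);return o+v*(z-o[2])/v[2]
def tri(p1,p2):
    A=np.zeros((3,3));b=np.zeros(3);L=[]
    for cam,px in (('scene',p1),('top',p2)):
        o,v=ray(cam,px);v/=np.linalg.norm(v);P=np.eye(3)-np.outer(v,v);A+=P;b+=P@o;L.append((P,o))
    x=np.linalg.solve(A,b);return x,[np.linalg.norm(P@(x-o)) for P,o in L]
def greens(img):
    h=cv2.cvtColor(img,cv2.COLOR_BGR2HSV);m=cv2.inRange(h,(40,70,80),(85,255,255))
    n,_,s,c=cv2.connectedComponentsWithStats(m)
    return [(c[i].round(1).tolist(),s[i].tolist()) for i in range(1,n) if s[i][4]>5]
E
python3 - <<'E'
from h import *
for n in('top','scene'):
    im=robot.capture(n);cv2.imwrite(f'pics/{n}0.png',im)
    print(n,ray(n,(320,240)))
    for g in greens(im):print(g,onz(n,g[0],.053).round(4),onz(n,g[0],.184).round(4))
print(robot.observe())
E
```

```text
top (array([ 0.46114978, -0.02021639,  1.21290896]), array([ 0.09227809, -0.00254862, -0.99600739]))
([374.8, 213.8], [373, 212, 5, 5, 19]) [ 0.6316 -0.1582  0.053 ] [ 0.6124 -0.1426  0.184 ]
([239.9, 227.1], [238, 225, 5, 5, 22]) [0.6026 0.1732 0.053 ] [0.5866 0.1514 0.184 ]
([231.9, 292.6], [230, 291, 5, 4, 17]) [0.4429 0.1918 0.053 ] [0.4449 0.1679 0.184 ]
scene (array([ 1.04924677, -0.47577861,  0.84286424]), array([-0.49835426,  0.48930627, -0.71590552]))
([375.4, 199.3], [373, 197, 6, 6, 29]) [0.4991 0.2735 0.053 ] [0.5903 0.1493 0.184 ]
([339.4, 204.9], [338, 203, 4, 5, 19]) [0.4456 0.1907 0.053 ] [0.5457 0.0802 0.184 ]
([285.1, 278.8], [282, 276, 7, 7, 39]) [ 0.5286 -0.0768  0.053 ] [ 0.6149 -0.143   0.184 ]
{'time_s': 0.1, 'joint_positions': array([-1.21100758e+00,  4.23764786e-01,  1.63063524e+00,  5.44074290e-06,
        1.08863532e+00, -1.90161395e-02]), 'dq': array([-5.78018777e-05, -1.08062687e-03, -3.17404223e-03,  4.46795200e-04,
        8.29232389e-04, -2.12717004e-04]), 'tau': array([-1.79468634e-04, -5.45611131e+01, -2.74325323e+01,  6.45568315e-02,
        1.88482093e-02, -1.61306122e-05]), 'position': array([ 0.23100081, -0.58029718,  0.30197063]), 'ee_rot': array([ 9.82116896e-01,  1.88270768e-01, -1.19938741e-04, -7.11306258e-04]), 'force': array([-0.30389283, -0.69104922, -0.87228054]), 'ft_torque': array([ 0.02139788, -0.01194132, -0.05141537]), 'gripper_force': 0.0, 'width': 0.087823005217387}
```

View pics/top0.png

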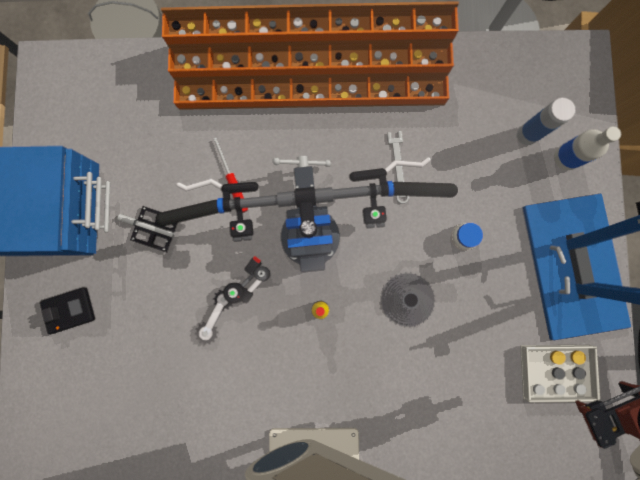

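View pics/scene0.png

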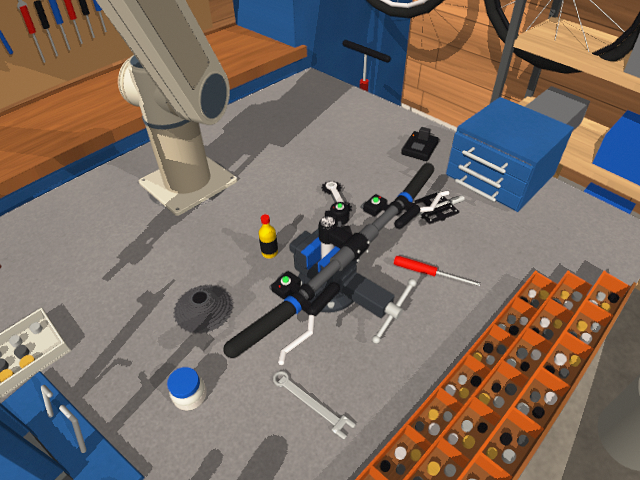

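The top view shows the derailleur's button at (232,293), the left button at (240,227) and the right button at (375,214). The scene view shows them at (339,205), (375,199) and (285,279). Both views agree to about 4 mm, so I'll triangulate and do the first press.

```bash
cat >> h.py <<'E'
Q=[1,0,0,0]
P={}
for n,a,b,z in(('D',(339.4,204.9),(231.9,292.6),.053),('L',(375.4,199.3),(239.9,227.1),.184),('R',(285.1,278.8),(374.8,213.8),.184)):
    P[n]=np.append((onz('scene',a,z)[:2]+onz('top',b,z)[:2])/2,z)
def fz(n=4):
    s=[]
    for _ in range(n): robot.sleep(.02); s.append(robot.observe()['force'][2])
    return np.mean(s)
def press(n,clear=.40):
    x,y,z=P[n]; z+=.08
    robot.goto([x,y,clear],Q)
    robot.servo_line([x,y,z+.006],v=.12); robot.sleep(.2)
    f0=fz(8); log=[]; ok=False
    for d in np.arange(.004,-.0085,-.0007):   # creep down until ~6.3 N (about 3.8 mm in)
        robot.servo_line([x,y,z+d],v=.01)
        f=fz()-f0; log.append((round((robot.observe()['position'][2]-z)*1e3,1),round(f,1)))
        if f>6.3: ok=True; break
    robot.sleep(.2); log.append(round(fz()-f0,1))
    robot.servo_line([x,y,z+.01],v=.03)
    robot.servo_line([x,y,clear],v=.15)
    print(n,ok,log,robot.observe()['time_s']); return ok
E
python3 - <<'E'
from h import *
for n,a,b in(('D',(339.4,204.9),(231.9,292.6)),('L',(375.4,199.3),(239.9,227.1)),('R',(285.1,278.8),(374.8,213.8))):print(n,P[n],tri(a,b))
robot.gripper_to(0)
p=robot.observe()['position'];robot.servo_line([p[0],p[1],.40],v=.2)
print(robot.observe()['width'],[robot.ik([*P[n][:2],.4],Q) for n in P])
press('D')
cv2.imwrite('pics/top1.png',robot.capture('top'))
print(greens(robot.capture('scene')))
E
```

```text
D [0.44424874 0.19126296 0.053     ] (array([0.44314169, 0.19272963, 0.05010456]), [np.float64(0.0004708801541359899), np.float64(0.0004708801541359636)])
L [0.58849623 0.15032655 0.184     ] (array([0.58745363, 0.15239126, 0.18022764]), [np.float64(0.0005000542858369236), np.float64(0.0005000542858366738)])
R [ 0.61363353 -0.14280733  0.184     ] (array([ 0.61306339, -0.14237755,  0.18177809]), [np.float64(0.0006311427646974078), np.float64(0.0006311427646973483)])
0.00010466092970743345 [array([ 3.81940375e-01,  1.01045082e-01,  1.82889336e+00, -4.44089210e-16,
        1.21165421e+00,  1.95273670e+00]), array([ 2.30500593e-01,  3.03551571e-01,  1.57355715e+00, -4.44089210e-16,
        1.26448393e+00,  1.80129692e+00]), array([-2.47543160e-01,  3.39965713e-01,  1.52242551e+00, -4.44089210e-16,
        1.27920143e+00,  1.32325317e+00])]
D True [(np.float64(3.9), np.float64(-0.0)), (np.float64(3.3), np.float64(0.0)), (np.float64(2.6), np.float64(0.2)), (np.float64(1.9), np.float64(-0.2)), (np.float64(1.2), np.float64(-0.2)), (np.float64(0.5), np.float64(-0.1)), (np.float64(-0.2), np.float64(2.3)), (np.float64(-0.8), np.float64(2.4)), (np.float64(-1.6), np.float64(3.7)), (np.float64(-2.3), np.float64(4.6)), (np.float64(-3.0), np.float64(5.0)), (np.float64(-3.6), np.float64(6.5)), np.float64(6.4)] 14.1917
[([375.4, 199.3], [373, 197, 6, 6, 29]), ([339.4, 204.9], [338, 203, 4, 5, 19]), ([285.1, 278.8], [282, 276, 7, 7, 39])]
```

The first press shows a clean spring curve: contact at 0 mm, 3.6 mm in at 6.4 N. The scene camera still sees the derailleur's button at the same pixel, so it hasn't moved. Next are the left button, the right button and the derailleur again.

```bash
python3 - <<'E'
from h import *
if press('L') and press('R'):
    press('D')
print(greens(robot.capture('scene')))
cv2.imwrite('pics/scene2.png',robot.capture('scene'))
E
```

```text
L True [(np.float64(3.9), np.float64(0.6)), (np.float64(3.2), np.float64(0.2)), (np.float64(2.6), np.float64(0.2)), (np.float64(1.9), np.float64(0.6)), (np.float64(1.2), np.float64(0.5)), (np.float64(0.5), np.float64(0.0)), (np.float64(-0.1), np.float64(2.0)), (np.float64(-0.8), np.float64(3.1)), (np.float64(-1.5), np.float64(3.7)), (np.float64(-2.2), np.float64(4.4)), (np.float64(-2.9), np.float64(5.5)), (np.float64(-3.5), np.float64(6.9)), np.float64(6.6)] 22.275
R True [(np.float64(3.9), np.float64(-0.0)), (np.float64(3.3), np.float64(-0.1)), (np.float64(2.6), np.float64(0.0)), (np.float64(1.9), np.float64(0.2)), (np.float64(1.2), np.float64(-0.1)), (np.float64(0.4), np.float64(0.2)), (np.float64(-0.1), np.float64(1.6)), (np.float64(-0.8), np.float64(2.2)), (np.float64(-1.5), np.float64(3.4)), (np.float64(-2.2), np.float64(4.2)), (np.float64(-2.9), np.float64(5.7)), (np.float64(-3.5), np.float64(6.2)), (np.float64(-4.0), np.float64(7.1)), np.float64(7.2)] 31.0833
D True [(np.float64(3.9), np.float64(0.3)), (np.float64(3.3), np.float64(0.1)), (np.float64(2.6), np.float64(0.4)), (np.float64(1.9), np.float64(0.3)), (np.float64(1.2), np.float64(0.5)), (np.float64(0.5), np.float64(0.7)), (np.float64(-0.2), np.float64(1.7)), (np.float64(-0.9), np.float64(3.0)), (np.float64(-1.6), np.float64(3.8)), (np.float64(-2.3), np.float64(5.1)), (np.float64(-3.0), np.float64(6.2)), (np.float64(-3.6), np.float64(6.9)), np.float64(6.8)] 41.7833
[([375.4, 199.3], [373, 197, 6, 6, 29]), ([339.4, 204.9], [338, 203, 4, 5, 19]), ([285.1, 278.8], [282, 276, 7, 7, 39])]
```

View pics/scene2.png

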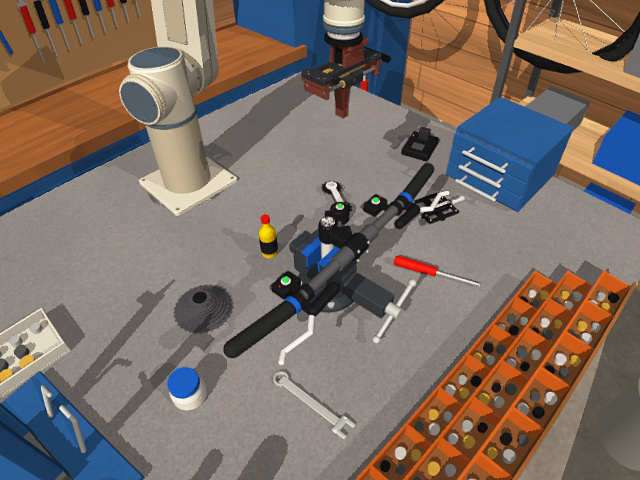

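The picture shows everything where it was, with the three buttons still at (339,205), (375,199) and (285,279). The gripper is clear above, near (343,90).

```bash
python3 -c "
from station import robot
print(robot.finish_job())"
```

```text
the job is handed in; nothing more can be done
None
```

I pressed and released all four buttons in order (derailleur, left, right, derailleur), each about 3.5–4 mm in at 6–7 N. Nothing on the bench had visibly moved, and I handed the job in at about 42 s; no verdict came back.

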